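Unlatch the ware crate's gate and hold it wide

ROBOT

A 6-joint arm with a two-finger parallel gripper is mounted at the origin on the work surface. World frame = base frame: x ahead of the robot, y to its left, z up, the work surface at z = 0. Lengths are in mm, angles in rad, forces in N, time in s.
With the tool pointing down it reaches from about 350 to 925 mm from the base axis. Payload 6.4 kg.
Tool frame: the origin (TCP) lies on the centre line of the jaws, within the pads' length; the fingertips stand manip.nose_length ahead of it and the grasp point (between the pads) lies 2 mm behind it (manip.nose_length is the distance from the TCP to the fingertips, in mm); z points along the fingers, y is the line along which they close (so a half turn about z gives the same grasp; the last joint's range is limited). The gripper opens to 85 mm and grips with 20 to 120 N. Pads are 22 mm wide; open, the fingers measure 114 mm over their backs; the gripper's body (76 mm by 85 mm) begins 54 mm behind the grasp point. The pads swing forward as they close: fully open they stand 13 mm farther back than shut.
Start: joints at [0.978, 0.245, 1.558, -0, 1.339, -0.174], TCP at [264.33, 593.838, 248.29] pointing down, gripper open.
Joint ranges: [-3.13, 3.13], [-1.02, 2.26], [0.13, 2.54], [-0.95, 4.09], [0.21, 2.88], [-2.74, 2.74]. Speed limits (rad/s): [2.57, 2.57, 3.14, 3.14, 3.14, 3.14].

INTERFACE

Orientations are given as [roll, pitch, yaw] about the fixed x, y, z axes, in that order (R = Rz(yaw) Ry(pitch) Rx(roll)).
In Python, from workcell import manip gives the robot as it stands.
- The arm moves only by the tool apply_moves, never from a script. Its argument "plan" is a list of rows, each a list of 5 numbers: the finger opening in mm, from 0 to 85.4, then the shift along the tool's x, y, z as a fraction of full scale, then the turn about the tool's z as a fraction of full scale. A call has 1 to 8 rows; each row shifts and turns the commanded pose from where the row before left it, along the tool's axes as they then stand; what a row does not reach is not made up. Full scale, the value 1, is 200 mm for a shift and 180 degrees for a turn. A row lasts 1/8 s, in which the tool goes at most 62.5 mm and 10.7 degrees, less where a joint would pass 70% of its speed; a pose out of reach is approached as far as the arm can. A call with a number of a shift or a turn outside -1 to 1 is refused whole. A call with a gripper value outside its range is refused whole. The fingers move at their own pace and stop on an object; "squeeze" is the grip in N (left out, the last holds). Time passes only in rows, so rows that do not move let the fingers close. It gives the time, the measured TCP pose, the force, the opening and the grip force at its end, in the units of the state.
- manip.sense(): the state, without advancing time (a new reading comes with each control period).
- manip.camera(name): name is "side" or "top"; returns the picture (384x512x3 uint8, blue, green, red); there is no depth.
- manip.calibration(name): a dict with "fx", "fy", "cx", "cy" (pixels), "pose" (4x4, takes a point from camera to world coordinates). Camera axes: x right, y down, z forward; pixel columns grow to the right and rows downward; lengths in mm; the calibration is good to about 2 mm. A picture is of the moment at which its call begins. calibration takes no time and is no camera call.
- manip.finish_job(): hands the job in; it is judged then, once.
The state is a dict: "time_s": time; "joint_positions": joint angles; "joint_vel": joint speeds; "joint_efforts": joint torques, N m; "tcp_pos": TCP position; "ee_rot": TCP orientation; "wrist_force": force on the tool from outside, world axes, zero at the start; "torque": the same for the moment, N m; "finger_gap": finger opening in mm; "grasp_force": force on a finger pad.
Only numpy, scipy, OpenCV 4.12 (cv2) and the standard library are available. Lean on these libraries where they do the work, as an engineer would, in place of code of your own. Each camera call takes 0.05 s, during which the arm holds its last target. There are 200 camera calls.

TASK

Open the gate of the plywood ware crate so that the vase can be slid out on its board: first squeeze together the two lugs of the bolt on the crate's fixed panel to draw it clear of the gate, then squeeze the two lugs of the spring catch on the gate itself and swing the gate out by them. Half open it stops at a sprung check; push on past that until the gate stands square to the crate's front or a little wider, and finish while still holding it there with the gripper, for its spring hinge pulls it shut. Leave the pots in the crate and the things on the table where they are.

Things in the scene. Friction and masses are not known exactly. Their poses are not given: they have to be found in the camera images.
- crate: Open-topped plywood crate, 400 wide (its y) x 280 deep (its x), rim 130 mm high; fixed. Origin: centre of its underside. Front = its -x side: seen from the robot a hinged gate on the left (+y), a fixed panel on the right, meeting 40 mm right of the middle, both 12 mm thick, front faces at x = -140 mm. Steel bolt on the panel, steel spring catch on the gate, their lugs 42 mm above the rim.
- gate: The plywood gate, 197 mm long, 112 mm high, bottom edge 18 mm above the table. Origin on the hinge axis at table height; with the gate shut its frame is parallel to the crate's; the gate runs along its own -y, front face at its x = +4 mm. 0.5 to 0.8 kg.
- gate_angle (a joint): Gate angle, rad: 0 shut, grows as it swings outwards (clockwise seen from above), stop at 1.75. The spring hinge always pulls it shut (0.10 N m shut, 0.28 N m at 1.57). A sprung check resists from about 0.55 to 0.75 rad and needs about 0.8 N m (some 6 N at the lugs) to pass; let go beyond it, the gate falls back and rests on the check near 0.9 rad.
- hinge_axis (a point): Point on the gate's upright hinge axis, at rim height (130 mm), at the front left corner of the crate.
- bolt_slide (a joint): Bolt on the fixed panel, travel in m: 0 shot into the staple on the gate, 0.018 fully drawn; it frees the gate beyond 0.009. Slides with about 4 N of friction and stays where it is left.
- bolt_fixed_lug (a point): Top centre of the bolt's fixed lug, an upright ribbed steel tab 10 mm thick along the gate line, 24 mm wide, 38 mm tall, top 172 mm above the table (its lower edge 4 mm over the rim), on a narrow neck fixed to the panel. The lug's middle lies 9 mm in front of the panel's face.
- bolt_moving_lug (a point): Top centre of the bolt's moving lug, same size and height, 38 mm nearer to the hinge than the fixed lug when the bolt is shot (48 mm over both lugs; 30 mm when fully squeezed together). Squeezing brings it towards the fixed lug, away from the hinge.
- catch_slide (a joint): Spring catch on the gate, travel in m: 0 sprung out into its keeper on the fixed panel, 0.016 fully squeezed; it frees the gate beyond 0.008. Spring 4 N at 0, 10.4 N at full squeeze; it springs back when let go.
- catch_fixed_lug (a point): Top centre of the catch's fixed lug on the gate, an upright steel tab of the same size and height (172 mm) as the bolt's, 120 mm from the hinge axis along the gate and 9 mm in front of the gate's face; it turns with the gate.
- catch_moving_lug (a point): Top centre of the catch's moving lug, 38 mm farther from the hinge than the catch's fixed lug when out (48 mm over both lugs; 32 mm when fully squeezed). Squeezing brings it towards the fixed lug and the hinge. It turns with the gate.
- bat: Round wooden board in the crate behind the gate, 176 mm across, 12 mm thick, on the crate's floor (21 mm above the table); origin centre of its underside.
- slab_vase: Square slab-built clay vase, 85 x 85 x 100 mm, standing on the board in the crate; origin centre of its underside.
- bowl: Clay bowl in the crate behind the fixed panel, 116 mm across, 62 mm high; origin centre of its underside.
- slip_cup: White cup on the table, 80 mm across, 85 mm high; origin centre of its underside.
- rib: Wooden potter's rib lying flat, 105 x 55 x 8 mm; origin centre of its underside.
- trim_tool: Brush lying on the table, 170 mm long.
- mould: Plaster mould block, 130 x 100 x 55 mm; origin centre of its underside.
There are look-alikes about, which are no part of the job. What is shaped like the slab_vase but green is not meant.

How it is judged (in metres and radians):
On the way, in this order (a step that is already met when the one before it is completed fails the run):
1. the bolt on the fixed panel is drawn clear of the gate, the gate still shut (value of joint bolt_slide above 0.01 m and value of joint gate_angle below 0.1 rad), for 0.2 s.
2. then the spring catch on the gate is squeezed clear of its keeper (value of joint catch_slide above 0.008 m and value of joint bolt_slide above 0.01 m), for 0.1 s.
3. the gate is swung past its half-open check (value of joint gate_angle above 1 rad), for 0.1 s.
At the end, for the whole second after the job is handed in: The gate stands at least 1.35 rad (77 degrees) open, at rest, with the gripper's fingers bearing on it with more than 0.5 N; the bolt is still drawn by more than 9 mm; pots and things stand within 30 mm of where they were and the vase is upright (within 0.15 rad) (value of joint gate_angle above 1.35 rad and velocity of joint gate_angle between -0.1 and 0.1 rad/s and contact force between the fingers and gate above 0.5 N and value of joint bolt_slide above 0.009 m and distance of each of bat, slab_vase, bowl, slip_cup, rib, trim_tool, mould from where it was at the start of the episode below 0.03 m and angle between slab_vase's own z axis and vertical below 0.15 rad); the arm keeps its last pose, push and grip.
It fails at once if a pot or a thing on the table is shifted by more than 30 mm (distance of any of bat, slab_vase, bowl, slip_cup, rib, trim_tool, mould from where it was at the start of the episode above 0.03 m).
It fails at once if the vase is tipped (angle between slab_vase's own z axis and vertical above 0.3 rad).
It also fails if it takes over 43 s, if anything falls off the work surface, if the arm or the gripper's body presses on something with over 40 N, if the wrist force passes 120 N, or if a joint passes its speed limit or range.

## Working session

There is one attempt and no reset: what is moved stays moved. The work goes in short steps, Python scripts to look and compute and a tool call to move; the robot and the scene stay as the last step left them, time stands still between calls to the robot, and variables do not carry over. Pictures are saved under pics/ and viewed, at most 10 in all, crops included, and the job is handed in when it is done.

Besides the shell and the picture viewer there is one more tool, called as name([rows], argument=value, ...), one row to a line, values as JSON. apply_moves: Moves the arm, as the interface text tells. Its arguments: {"type":"object","properties":{"plan":{"type":"array"},"squeeze":{"type":"number"}},"required":["plan"]}

```bash
mkdir -p pics; python3 - <<'E'
from workcell import manip
import cv2,numpy as np
for n in("side","top"):
    im=manip.camera(n);cv2.imwrite(f"pics/{n}0.png",cv2.resize(im,(800,600),interpolation=cv2.INTER_CUBIC))
    cv2.imwrite(f"pics/{n}raw.png",im)
    c=manip.calibration(n);print(n,c["fx"],c["fy"],c["cx"],c["cy"]);print(np.round(c["pose"],3))
print(manip.sense(),manip.nose_length)
E
```

```text
side 427.78677296618906 427.78677296618906 258.21426408914465 193.9994533782025
[[ 9.160000e-01 -2.990000e-01  2.670000e-01  2.702580e+02]
 [-4.010000e-01 -7.080000e-01  5.820000e-01 -7.298640e+02]
 [ 1.500000e-02 -6.400000e-01 -7.680000e-01  1.072246e+03]
 [ 0.000000e+00  0.000000e+00  0.000000e+00  1.000000e+00]]
top 374.1726500886594 374.1726500886594 259.5880336118993 192.22361524268246
[[-4.000000e-03 -9.880000e-01  1.550000e-01  4.087780e+02]
 [-1.000000e+00  3.000000e-03 -9.000000e-03 -1.521700e+01]
 [ 9.000000e-03 -1.550000e-01 -9.880000e-01  1.087227e+03]
 [ 0.000000e+00  0.000000e+00  0.000000e+00  1.000000e+00]]
{'time_s': 0.1, 'joint_positions': array([ 9.77894359e-01,  2.45732394e-01,  1.55890484e+00,  2.85039684e-06,
        1.33871460e+00, -1.74111358e-01]), 'joint_vel': array([-0.00011232,  0.00030675, -0.0030738 ,  0.00101821, -0.00067647,
       -0.00033156]), 'joint_efforts': array([ 3.02567523e-04, -4.30666101e+01, -3.27132690e+01, -1.97160289e-04,
        2.80468696e-03, -2.93172582e-05]), 'tcp_pos': array([264.05500758, 593.42382454, 247.29122523]), 'ee_rot': array([-3.13986054e+00, -3.07479978e-04,  2.72280112e+00]), 'wrist_force': array([ 0.65415612, -0.29453565,  0.12972808]), 'torque': array([ 0.01563348,  0.00411507, -0.01035122]), 'grasp_force': 0.0, 'finger_gap': 85.624197894365} 17.0
```

View pics/side0.png

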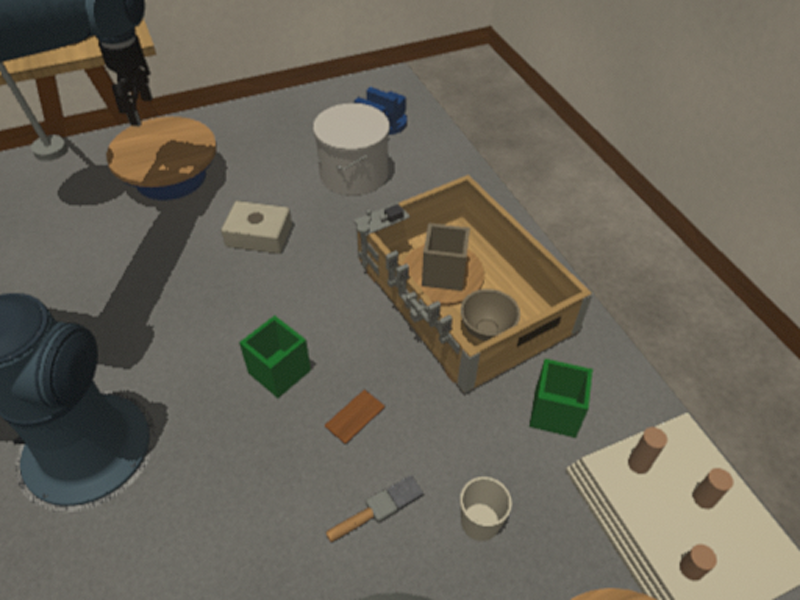

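View pics/top0.png

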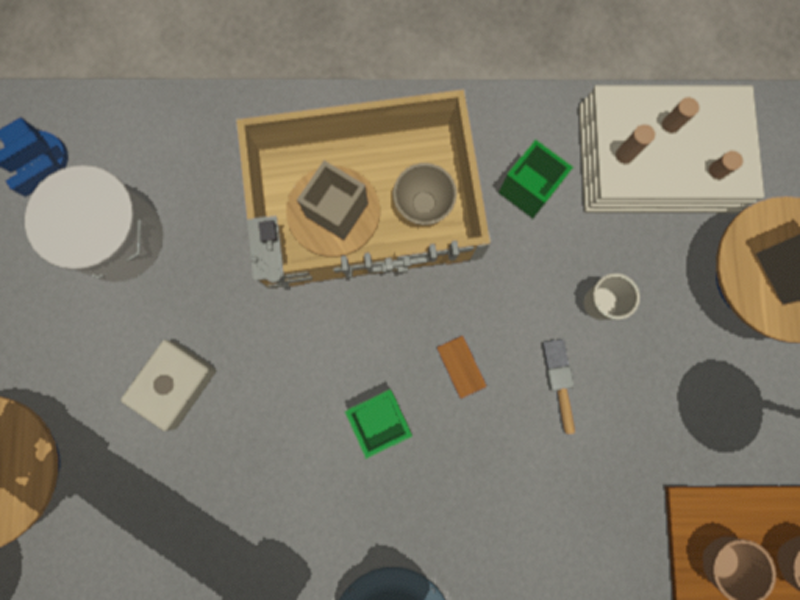

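The side view shows the crate right of centre with lugs along its near rim, at about (365–450, 250–330). In the top view the crate spans (238–488, 92–285), with lugs near (345,265), (367,262), (433,254) and (455,250). I'll zoom in on both.

```bash
python3 - <<'E'
import cv2,numpy as np
t=cv2.imread("pics/topraw.png")[130:190,150:320]; s=cv2.imread("pics/sideraw.png")[110:260,215:390]
cv2.imwrite("pics/c1.png",cv2.resize(t,(800,282),interpolation=cv2.INTER_CUBIC))
cv2.imwrite("pics/c2.png",cv2.resize(s,(700,600),interpolation=cv2.INTER_CUBIC))
E
```

```text
(no output)
```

View pics/c1.png

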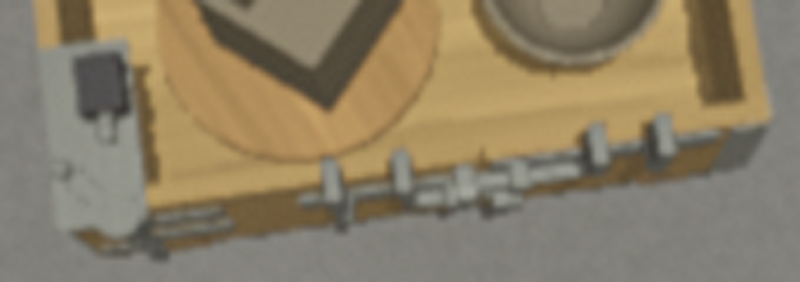

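View pics/c2.png

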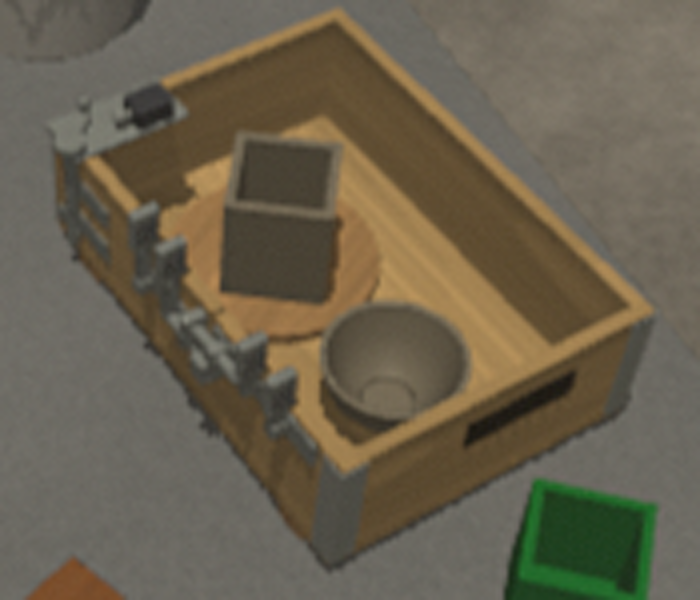

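Lug tops in the top crop lie near (331,180), (402,172), (597,143) and (662,137). In the side crop they lie near (145,208), (172,245), (252,340) and (282,378). Next I'll fit the crate pose to these and the rim corners.

```bash
cat > h.py <<'E'
from workcell import manip
import numpy as np
from scipy.optimize import least_squares
def proj(n,P):
    c=manip.calibration(n);T=np.linalg.inv(c["pose"]);q=T[:3,:3]@np.array(P).T+T[:3,3:4]
    return np.array([c["fx"]*q[0]/q[2]+c["cx"],c["fy"]*q[1]/q[2]+c["cy"]]).T
t=lambda x,y:(150+x/4.706,130+y/4.7)
s=lambda x,y:(215+x/4,110+y/4)
b=lambda x,y:(x/1.5625,y/1.5625)
obs=[("top","BL",b(238,122)),("top","BR",b(464,92)),("top","FR",t(770,119)),
("side","BL",s(340,10)),("side","BR",s(653,310)),("side","FR",s(345,470)),
("top","cf",t(331,180)),("top","cm",t(402,174)),("top","bm",t(597,145)),("top","bf",t(662,137)),
("side","cf",s(145,209)),("side","cm",s(173,244)),("side","bm",s(252,340)),("side","bf",s(282,378))]
def pts(p):
    x,y,a,hy,by=p
    L={"BL":(140,200,130),"BR":(140,-200,130),"FR":(-140,-200,130),"cf":(-149,hy-120,172),"cm":(-149,hy-158,172),"bm":(-149,by,172),"bf":(-149,by-38,172),"H":(-144,hy,130)}
    R=np.array([[np.cos(a),-np.sin(a)],[np.sin(a),np.cos(a)]])
    return {k:np.r_[R@v[:2]+[x,y],v[2]] for k,v in L.items()}
def res(p):
    P=pts(p);return np.concatenate([proj(n,[P[k]])[0]-o for n,k,o in obs])
if __name__=="__main__":
    r=least_squares(res,[620,60,0.1,157,-70],x_scale=[1,1,.01,1,1],loss="soft_l1")
    print(r.x);print(np.round(res(r.x).reshape(-1,2),1).tolist())
    for k,v in pts(r.x).items():print(k,np.round(v,1))
E
python3 h.py
```

```text
[ 7.66101293e+02  4.88414374e+01  1.41285245e-01  1.65018531e+02
 -9.74134017e+01]
[[-0.4, -1.1], [0.3, -1.2], [0.7, 0.5], [-0.5, -1.1], [0.4, -0.2], [-0.8, 0.3], [0.6, 0.4], [0.6, -0.4], [0.4, -0.1], [1.5, -0.5], [-0.6, -0.3], [-0.8, -0.8], [-0.5, -0.9], [-0.3, -1.1]]
BL [876.5 266.6 130. ]
BR [ 932.9 -129.5  130. ]
FR [ 655.7 -168.9  130. ]
cf [612.2  72.4 172. ]
cm [617.6  34.8 172. ]
bm [632.3 -68.6 172. ]
bf [ 637.7 -106.2  172. ]
H [600.3 191.9 130. ]
```

apply_moves([
  [85,0,0,0,-0.0446],
  [85,0,0,0,-0.0446],
  [85,0,0,0,-0.0446],
  [85,0,0,0,-0.0446],
  [85,-0.085,-0.23,0,0],
  [85,-0.085,-0.23,0,0],
  [85,-0.085,-0.23,0,0],
  [85,-0.085,-0.23,0,0],
], squeeze=40)

```text
time_s: 1.1
tcp_pos: [357.9, 419.7, 247.8]
ee_rot: [-3.141, -0.001, -3.0]
wrist_force: [0.7, -0.0, -1.1]
finger_gap: 85.0
grasp_force: 0.0
```

apply_moves([
  [85,-0.085,-0.23,0,0],
  [85,-0.085,-0.23,0,0],
  [85,-0.085,-0.23,0,0],
  [85,-0.085,-0.23,0,0],
  [85,-0.085,-0.23,0,0],
  [85,-0.085,-0.23,0,0],
  [85,-0.085,-0.23,0,0],
  [85,-0.085,-0.23,0,0],
])

```text
time_s: 2.1
tcp_pos: [544.5, 74.7, 247.9]
ee_rot: [3.141, -0.0, -3.0]
wrist_force: [0.6, -0.2, -0.9]
finger_gap: 85.2
grasp_force: 0.0
```

apply_moves([
  [85,-0.08,-0.22,0,0],
  [85,-0.08,-0.22,0,0],
  [85,-0.08,-0.22,0,0],
  [85,-0.07,-0.2,0,0],
  [85,0,0,0.1,0],
  [85,0,0,0,0],
  [85,0,0,0,0],
])

```text
time_s: 2.98
tcp_pos: [629.4, -84.2, 228.0]
ee_rot: [3.141, -0.001, -2.999]
wrist_force: [1.1, 1.0, 0.9]
finger_gap: 84.7
grasp_force: 0.0
```

```bash
cat > g.py <<'E'
import sys,cv2
from h import *
def delta(tx,ty,tz):
    q=manip.sense();d=np.array([tx,ty,tz])-q["tcp_pos"];w=q["ee_rot"][2]
    print("pos",np.round(q["tcp_pos"],1),"yaw",round(w,3),"frac xyz",np.round(np.array([d[0]*np.cos(w)+d[1]*np.sin(w),d[0]*np.sin(w)-d[1]*np.cos(w),-d[2]])/200,4),"j",np.round(q["joint_positions"],2),"F",np.round(q["wrist_force"],1),q["finger_gap"],q["grasp_force"])
def shot(f):
    a=manip.camera("top")[110:215,130:330];b=manip.camera("side")[100:250,200:400]
    cv2.imwrite(f,np.vstack([cv2.resize(a,(600,300),interpolation=2),cv2.resize(b,(400*1,300),interpolation=2).repeat(1,0) if 0 else cv2.copyMakeBorder(cv2.resize(b,(400,300),interpolation=2),0,0,0,200,0)]))
E
python3 -c "
from g import *
delta(636.3,-96.3,158);shot('pics/s1.png')"
```

```text
pos [629.4 -84.2 228. ] yaw -2.999 frac xyz [-0.0257 -0.0648  0.3499] j [-0.31  0.23  1.61  0.    1.3  -2.03] F [1.1 1.  0.9] 84.71336107422536 0.0
```

View pics/s1.png

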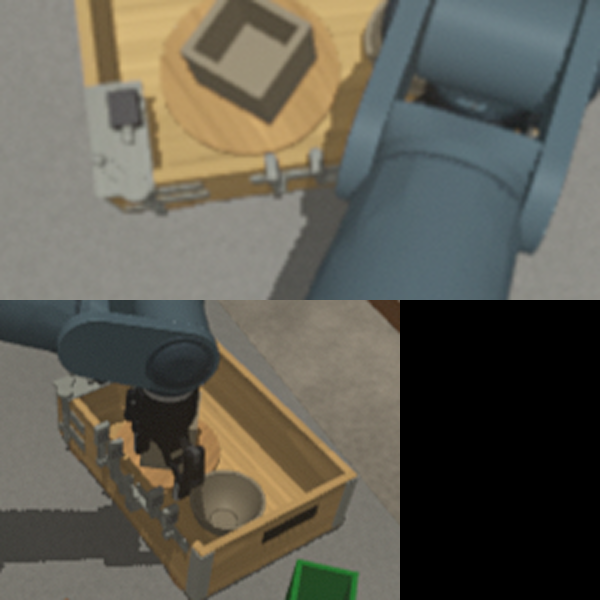

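The gripper hangs just above and behind the bolt lugs (side panel, around (150–190,480)), clear of everything. Next: align, then descend.

apply_moves([
  [85,-0.0257,-0.065,0,0],
  [85,0,0,0.1,0],
  [85,0,0,0.1,0],
  [85,0,0,0.08,0],
  [85,0,0,0.035,0],
  [85,0,0,0.035,0],
  [85,0,0,0,0],
  [85,0,0,0,0],
])

```text
time_s: 4.08
tcp_pos: [637.2, -97.6, 159.0]
ee_rot: [-3.141, 0.001, -3.0]
wrist_force: [-0.1, 1.1, 0.4]
finger_gap: 85.1
grasp_force: 0.0
```

```bash
python3 -c "
from g import *
delta(636.3,-96.3,158);b=manip.camera('side')[150:250,220:350];cv2.imwrite('pics/s2.png',cv2.resize(b,(780,600),interpolation=2))"
```

```text
pos [637.2 -97.6 159. ] yaw -3.0 frac xyz [0.0036 0.0071 0.005 ] j [-0.33  0.32  1.64 -0.    1.18 -2.04] F [-0.1  1.1  0.4] 85.07581368551556 0.0
```

View pics/s2.png

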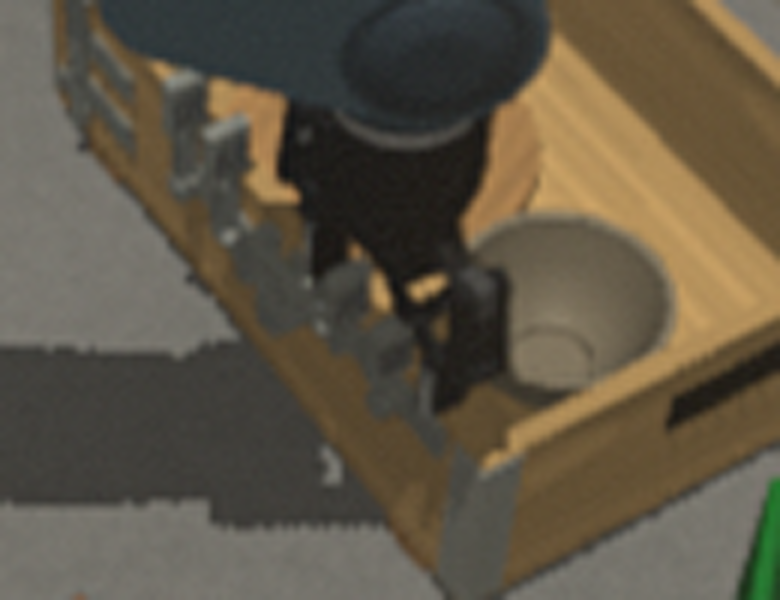

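```bash
python3 -c "
from g import *
u=np.array([.141,-.99]);c=np.array([637.2,-97.6])
for x in [c+42.5*u,c+57*u,c-42.5*u]:
  for z in(142,155,190): print(np.round((proj('side',[[*x,z]])[0]-[220,150])*6),end=' ')
for k,v in {'bm':(632.3,-68.6),'bf':(637.7,-106.2)}.items():
  for z in(134,172): print(k,z,np.round((proj('side',[[*v,z]])[0]-[220,150])*6))
"
```

```text
[431. 411.] [433. 394.] [439. 346.] [449. 434.] [451. 417.] [458. 369.] [328. 286.] [329. 269.] [332. 220.] bm 134 [341. 316.]
bm 172 [345. 265.]
bf 134 [386. 372.]
bf 172 [391. 320.]
```

The right fingertip is at about (440,400) and the lugs at about (345,290) and (385,350), all matching the projections, so I'll close.

apply_moves([
  [70,0,0.005,0,0],
  [55,0,0,0,0],
  [42,0,0,0,0],
  [36,0,0,0,0],
  [32,0,0,0,0],
  [30,0,0,0,0],
  [30,0,0,0,0],
  [30,0,0,0,0],
], squeeze=25)

```text
time_s: 5.12
tcp_pos: [636.7, -94.3, 159.0]
ee_rot: [3.138, 0.0, -2.999]
wrist_force: [-1.8, 11.2, 7.3]
finger_gap: 30.3
grasp_force: 5.7
```

apply_moves([
  [50,0,0,0,0],
  [85,0,0,0,0],
  [85,0,0,0,0],
  [85,0,0,0,0],
  [85,0,0,-0.1,0],
  [85,0,0,-0.2,0],
  [85,0,0.1,0,0],
  [85,0,0.2,0,0],
])

```text
time_s: 6.12
tcp_pos: [628.6, -37.2, 219.8]
ee_rot: [-3.141, 0.002, -3.002]
wrist_force: [0.6, 0.8, -0.9]
finger_gap: 84.8
grasp_force: 0.0
```

apply_moves([
  [85,0,0.2,0,0],
  [85,0,0.2,0,0],
  [85,0,0.1,0,0],
  [85,0,0,0,0],
  [85,0,0,0,0],
])

```text
time_s: 6.75
tcp_pos: [614.3, 60.9, 218.4]
ee_rot: [-3.141, 0.0, -3.001]
wrist_force: [0.1, 0.4, -0.0]
finger_gap: 84.9
grasp_force: 0.0
```

```bash
python3 -c "
from g import *
delta(613.6,63,158);b=manip.camera('side')[130:250,210:370];cv2.imwrite('pics/s3.png',cv2.resize(b,(800,600),interpolation=2))
u=np.array([.141,-.99]);v=np.array([637.7,-106.2])
for d in(0,20,38):print(np.round((proj('side',[[*(v-d*u),172]])[0]-[210,130])*5))"
```

```text
pos [614.3  60.9 218.4] yaw -3.001 frac xyz [0.0021 0.0107 0.3018] j [-0.08  0.2   1.67 -0.    1.27 -1.8 ] F [ 0.1  0.4 -0. ] 84.89761593313149 0.0
[376. 367.]
[356. 342.]
[337. 320.]
```

View pics/s3.png

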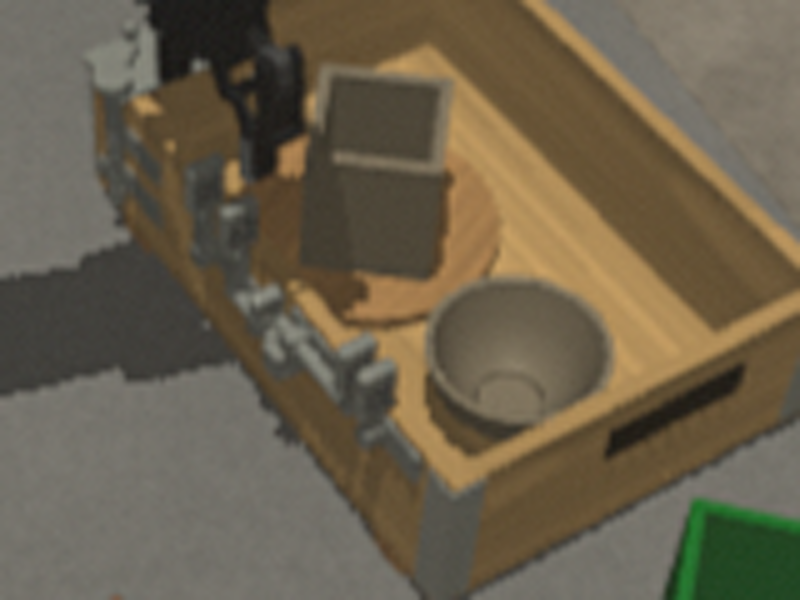

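The bolt lugs now sit close together at (357,345) and (376,367), so the bolt is drawn. The catch lugs are at (205,165) and (237,210). Next I'll descend over the catch.

apply_moves([
  [85,0.003,0.01,0.05,0],
  [85,0,0,0.1,0],
  [85,0,0,0.08,0],
  [85,0,0,0.04,0],
  [85,0,0,0.03,0],
  [85,0,0,0,0],
  [85,0,0,0,0],
])

```text
time_s: 7.68
tcp_pos: [613.6, 63.8, 159.0]
ee_rot: [-3.141, 0.001, -3.0]
wrist_force: [0.3, -1.3, -0.0]
finger_gap: 84.9
grasp_force: 0.0
```

apply_moves([
  [70,0,0,0,0],
  [55,0,0,0,0],
  [45,0,0,0,0],
  [38,0,0,0,0],
  [32,0,0,0,0],
  [30,0,0,0,0],
  [30,0,0,0,0],
  [30,0,0,0,0],
], squeeze=50)

```text
time_s: 8.68
tcp_pos: [614.5, 63.9, 160.9]
ee_rot: [-3.141, 0.003, -2.999]
wrist_force: [-1.9, 1.2, 8.7]
finger_gap: 30.6
grasp_force: 33.8
```

apply_moves([
  [30,0.0325,0.002,0,0.0159],
  [30,0.0325,0.002,0,0.0159],
  [30,0.0653,0.0058,0,0.0318],
  [30,0.0653,0.0058,0,0.0318],
  [30,0,0,0,0],
])

```text
time_s: 9.3
tcp_pos: [575.4, 65.9, 160.9]
ee_rot: [3.141, 0.005, 2.983]
wrist_force: [1.1, 2.6, 6.4]
finger_gap: 30.3
grasp_force: 34.3
```

```bash
cat >> g.py <<'E'
def arc():
    q=manip.sense();p=q["tcp_pos"];H=np.array([600.4,194.3]);r=p[:2]-H;th=3.283-q["ee_rot"][2]%(2*np.pi)
    pol=-(np.arctan2(r[1],r[0])-np.arctan2(63.9-H[1],613.9-H[0]))
    print("th tool",round(th,3),"th polar",round(pol%(2*np.pi),3),"rad",round(np.hypot(*r),1),"z",round(p[2],1),"F",np.round(q["wrist_force"],1),"tq",np.round(q["torque"],2),q["finger_gap"],q["grasp_force"],"j",np.round(q["joint_positions"],2))
E
python3 -c "
from g import *
arc()"
```

```text
th tool 0.3 th polar 0.296 rad 130.8 z 160.9 F [1.1 2.6 6.4] tq [-0.16  0.11  0.04] 30.34042226215747 34.30475950241089 j [-0.08  0.17  1.81  0.    1.15 -1.49]
```

The gate follows the circle at 0.30 rad. I'll go on through the check.

apply_moves([
  [30,0.0653,0.0058,0,0.0318],
  [30,0.0653,0.0058,0,0.0318],
  [30,0.0653,0.0058,0,0.0318],
  [30,0.0653,0.0058,0,0.0318],
  [30,0.0653,0.0058,0,0.0318],
  [30,0.0653,0.0058,0,0.0318],
  [30,0,0,0,0],
])

```text
time_s: 10.18
tcp_pos: [507.1, 103.5, 160.8]
ee_rot: [3.138, 0.002, 2.384]
wrist_force: [0.6, 2.8, 7.4]
finger_gap: 30.5
grasp_force: 34.9
```

```bash
python3 -c "
from g import *
arc()"
```

```text
th tool 0.899 th polar 0.902 rad 130.2 z 160.8 F [0.6 2.8 7.4] tq [-0.21  0.36 -0.28] 30.46119785383978 34.92415487766266 j [-0.02  0.03  1.96  0.    1.14 -0.83]
```

apply_moves([
  [30,0.0653,0.0058,0,0.0318],
  [30,0.0653,0.0058,0,0.0318],
  [30,0.0653,0.0058,0,0.0318],
  [30,0.0653,0.0058,0,0.0318],
  [30,0.0653,0.0058,0,0.0318],
  [30,0.0653,0.0058,0,0.0318],
  [30,0.0325,0.002,0,0.0159],
  [30,0,0,0,0],
])

```text
time_s: 11.18
tcp_pos: [471.7, 178.3, 160.9]
ee_rot: [3.136, 0.001, 1.735]
wrist_force: [5.5, -1.0, 6.9]
finger_gap: 31.1
grasp_force: 35.9
```

apply_moves([
  [30,0,0,0,0],
  [30,0,0,0,0],
  [30,0,0,0,0],
  [30,0,0,0,0],
])

```text
time_s: 11.68
tcp_pos: [471.8, 178.1, 160.9]
ee_rot: [3.136, 0.0, 1.735]
wrist_force: [5.0, 0.8, 6.9]
finger_gap: 30.8
grasp_force: 36.0
```

```bash
python3 -c "
from g import *
arc()
a=cv2.resize(manip.camera('top'),(400,300));b=manip.camera('side')[100:280,150:390]
cv2.imwrite('pics/s4.png',np.vstack([cv2.resize(b,(400,300)),a]))"
```

```text
th tool 1.548 th polar 1.549 rad 129.6 z 160.9 F [5.  0.8 6.9] tq [-0.25  0.19  0.22] 30.7929372184611 35.965173840522766 j [ 0.14 -0.    2.   -0.    1.14 -0.03]
```

View pics/s4.png

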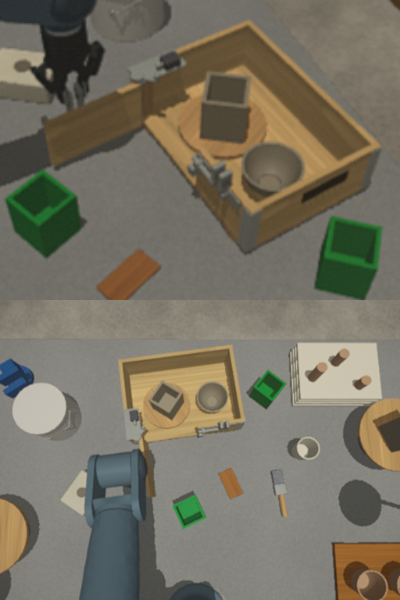

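The gate stands square to the front (side panel, about (45–150, 85–165)) and the gripper still holds its lugs. The bolt lugs are together at (205,165), and the pots and table things have not moved.

```bash
python3 -c "
from workcell import manip
print(manip.finish_job())"
```

```text
the job is handed in; nothing more can be done
None
```

I drew the bolt, squeezed the catch and swung the gate past its check to about 1.55 rad; the gripper was still holding it when I handed the job in, and no verdict was returned.

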